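# Open the counterweighted sandwich press

### The job

Open the sandwich press: with the outside of the fingers, push its lid up past its balance point until it leans back against its stop and stays open by itself, then move clear. Do not grip the lid or its handle, do not throw the lid back or let it drop shut, and leave the sandwich in the press and everything else on the bench where it is.

Things in the scene. Friction and masses are not known exactly. Their poses are not given: they have to be found in the camera images.
- press: Two-slice sandwich press of stainless steel, fixed on the bench. Base 270 mm wide (y), its front face at x = -100 mm, its ribbed lower plate 68 mm high; 127 mm high in all with the lid closed. Origin on the bench under the middle of the base; x points from the handle side (front) to the hinge side (rear), y along the hinge, z up. The closed lid's front edge is at x = -95 mm.
- hinge (a point): Point on the lid's hinge axis, midway between the two hinge cheeks: 115 mm behind the press origin, 92 mm above the bench. The axis runs along the y axis of the press.
- lid (a joint): Lid angle in rad: 0 closed, grows as the lid's front rises, stop at 1.88 (leaning back). A counterweight carries part of the lid's weight: 4 to 7 N upward at the handle lifts it from closed, ever less higher up. Let go short of its balance point at about 1.4 rad it sinks shut; beyond 1.5 it falls gently back to the stop by itself. Little friction.
- handle (a point): Middle of the handle crossbar, a black round bar 22 mm thick, 136 mm long, along the y axis of the press, on two 14 mm steel stalks 60 mm either side. It turns with the lid, 248 mm from the hinge axis. Closed: 132 mm in front of the press origin, 112 mm above the bench, 37 mm ahead of the lid's front edge, free space below and in front. About 340 mm above the bench when the lid stands upright.
- counterweight (a point): Middle of the round steel counterweight bar behind the hinge, 36 mm thick, 204 mm long along y, 60 mm from the hinge axis on the tails of the lid's arms: it goes down as the lid goes up.
- sandwich: Toasted sandwich 110 x 106 x 15 mm lying on the lower plate, under the closed lid. Origin at the centre of its underside.
- mug: White mug, 80 mm across, 95 mm tall, standing beside the press. Origin under its centre.
- spatula: Kitchen spatula 270 mm long with black handle lying on the bench at the other side of the press. Origin near its middle.
- plate: White plate, 190 mm across, 20 mm high. Origin under its centre.
- coffee_jar: Jar 72 mm across, 130 mm tall with black cap. Origin under its centre.
- radio: Black handheld two-way radio standing on its base, 36 x 58 mm, 115 mm tall, 213 mm with its stub aerial. Origin under its centre.
- remote: Black television remote control, 45 x 165 x 20 mm, lying flat, long along its y axis. Origin under its centre.
- tissue_box: White paper tissue box 115 x 225 x 55 mm. Origin under its centre.

How it is judged:
By the outcome, as a careful person would: the job done as asked, in the order asked, and still so for the second after the job is handed in, with the robot touching nothing.
It also fails if it takes over 48 s, if anything falls off the work surface, if the arm or the gripper's body presses on something with over 40 N, if the wrist force passes 120 N, or if a joint passes its speed limit or range.

### The arm

A 6-joint arm with a two-finger parallel gripper is mounted at the origin on the work surface. World frame = base frame: x ahead of the robot, y to its left, z up, the work surface at z = 0. Lengths are in mm, angles in rad, forces in N, time in s.
With the tool pointing down it reaches from about 275 to 1000 mm from the base axis. Payload 8.4 kg.
Tool frame: the origin (TCP) lies at the very end of the fingers, on their centre line; the grasp point (between the pads) lies 19 mm behind it; z points along the fingers, y is the line along which they close (so a half turn about z gives the same grasp; the last joint's range is limited). The gripper opens to 85 mm and grips with 20 to 120 N. Pads are 22 mm wide; open, the fingers measure 114 mm over their backs; the gripper's body (76 mm by 85 mm) begins 54 mm behind the grasp point. The pads swing forward as they close: fully open they stand 13 mm farther back than shut.
Start: joints at [-1.317, 0.353, 1.633, -0, 1.155, -0.002], TCP at [158.136, -604.666, 231.281] pointing down, gripper open.
Joint ranges: [-2.63, 2.63], [-0.92, 2.1], [0.06, 2.66], [-1.3, 4.44], [0, 2.69], [-3.02, 3.02]. Speed limits (rad/s): [2.22, 2.22, 2.79, 3.14, 3.14, 3.14].

### API

Orientations are given as [roll, pitch, yaw] about the fixed x, y, z axes, in that order (R = Rz(yaw) Ry(pitch) Rx(roll)).
In Python, from rig import r, vision gives the robot as it stands. The module is installed in compiled form; this text tells all that it offers.
- The arm moves only by the tool play_rows, never from a script. Its argument "steps" is a list of rows, each an object with "delta_pos": the shift along the tool's x, y, z in cm, a list of three; "yaw": the turn about the tool's z in rad; "jaw": the opening in per cent of the stroke, from 0 (shut) to 100 (fully open). A call has exactly 8 rows; each row is the pose to reach, as a shift and turn from the pose commanded when the call began, along the tool's axes at that moment; what a row does not reach only later rows make up. A row lasts 1/10 s, in which the tool goes at most 50 mm and 8.59 degrees, less where a joint would pass 70% of its speed; a pose out of reach is approached as far as the arm can. A call with a gripper value outside its range is refused whole. The fingers move at their own pace and stop on an object; "grip_force" is the grip in N (left out, the last holds). Time passes only in rows, so rows that repeat a pose let the fingers close, or fill a call up. It gives the time, the measured TCP pose, the force, the opening and the grip force at its end, in the units of the state.
- r.sense(): the state, without advancing time (a new reading comes with each control period).
- vision.grab_frame(name): name is "scene" or "top" or "wrist"; returns (picture, depth): 420x560x3 uint8, red, green, blue; 420x560 float32, mm along the optical axis (not along the pixel's ray), 0 where there is no reading.
- vision.calibration(name): a dict with "mtx" (3x3 intrinsics, pixels), "k1" (the pictures are not rectified: a ray, as slopes to the right and down, at radius r is drawn at 1 + k1 r^2 times it, then the intrinsics apply), "extrinsics" (4x4, takes a point from camera to world coordinates). Camera axes: x right, y down, z forward; pixel columns grow to the right and rows downward; lengths in mm; the calibration is good to about 2 mm. A picture is of the moment at which its call begins: read the wrist's pose just before it. calibration takes no time and is no camera call; for the wrist camera it gives the pose at the moment of the call.
- r.sign_off(): hands the job in; it is judged then, once.
Trained networks look in the newest picture that a camera, given by its name, has taken for a name from the list of things; names that differ only in an ending like _2 or _b are one class to them, and where a whole thing is asked for, a point or a joint stands for the part that bears it (a point fixed in the world has none). Each returns a list of dicts, best first, with "conf" (0 to 1); they miss things now and then, are a little off and sometimes report something else, mostly with a low value. They report only what shows in the picture. A call takes as long as a camera call.
- vision.cut_out(camera, thing): "region" (420x560 bool, what is visible of it) and "uv" ([column, row] in pixels, amid what is visible of it).
- vision.landmark_of(camera, thing): "uv" ([column, row] in pixels: a listed point, or the origin of a listed thing).
The state is a dict: "clock": time; "qpos": joint angles; "qvel": joint speeds; "joint_efforts": joint torques, N m; "eef_pos": TCP position; "tcp_rot": TCP orientation; "contact_force": force on the tool from outside, world axes, zero at the start; "wrist_torque": the same for the moment, N m; "opening": opening from 0.0 (shut) to 1.0 (fully open); "grasp_force": force on a finger pad.
Only numpy, scipy, OpenCV 4.12 (cv2) and the standard library are available. Lean on these libraries where they do the work, as an engineer would, in place of code of your own. Each camera call takes 0.05 s, during which the arm holds its last target. There are 200 camera calls.

## Working session

There is one attempt and no reset: what is moved stays moved. The work goes in short steps, Python scripts to look and compute and a tool call to move; the robot and the scene stay as the last step left them, time stands still between calls to the robot, and variables do not carry over. Pictures are saved under pics/ and viewed, at most 10 in all, crops included, and the job is handed in when it is done.

Besides the shell and the picture viewer there is one more tool, called after ">>>" as name(argument=value, ...) on one line, values as JSON. play_rows: Moves the arm, as the interface text tells. Its arguments: {"type":"object","properties":{"steps":{"type":"array"},"grip_force":{"type":"number"}},"required":["steps"]}

```bash
mkdir -p pics
cat > h.py <<'E'
import numpy as np, cv2
from rig import r, vision
def ray(c,uv):
    K=np.array(c["mtx"]);d=np.array([(uv[0]-K[0,2])/K[0,0],(uv[1]-K[1,2])/K[1,1]])
    s=d.copy()
    for _ in range(20): s=d/(1+c["k1"]*(s@s))
    return np.array([s[0],s[1],1.])
def w(c,uv,z):
    E=np.array(c["extrinsics"]);return E[:3,:3]@(ray(c,uv)*z)+E[:3,3]
def at_z(c,uv,h):
    E=np.array(c["extrinsics"]);d=E[:3,:3]@ray(c,uv);return E[:3,3]+d*(h-E[2,3])/d[2]
E
python3 - <<'E'
from h import *
print(r.sense())
for n in("scene","top"):
    p,d=vision.grab_frame(n);cv2.imwrite(f"pics/{n}0.png",p[:,:,::-1]);c=vision.calibration(n)
    print(n,np.array(c["extrinsics"]).round(2).tolist())
    for t in("press","hinge","handle","counterweight","mug","spatula","plate","coffee_jar","radio","remote","tissue_box"):
        L=vision.landmark_of(n,t)[:1]
        for l in L:
            u,v=map(int,np.round(l["uv"]))
            z=d[min(v,419),min(u,559)];h={"hinge":92,"handle":112}.get(t,0)
            print(t,round(l["conf"],2),u,v,w(c,l["uv"],z).round(),"at_z",at_z(c,l["uv"],h).round())
E
```

```text
{'clock': 0.0, 'qpos': array([-1.31741535e+00,  3.53635749e-01,  1.63415362e+00,  2.65536885e-05,
        1.15520328e+00, -2.41631218e-03]), 'qvel': array([ 0.00110783,  0.00140358, -0.00026607,  0.00114754, -0.00024271,
        0.00047418]), 'joint_efforts': array([ 2.81466731e-03, -6.05245185e+01, -3.42061794e+01,  2.62409667e-04,
        9.48574743e-03,  2.33510065e-05]), 'eef_pos': array([ 158.01135417, -604.19160263,  230.56109337]), 'tcp_rot': array([-3.14019272e+00, -2.76610788e-05,  2.55786536e-01]), 'contact_force': array([0.66289861, 0.16474643, 0.34109765]), 'wrist_torque': array([-0.06220816,  0.01560059,  0.05104196]), 'grasp_force': 0.0, 'opening': 0.998389787154979}
scene [[0.66, 0.52, -0.54, 1311.12], [0.75, -0.44, 0.49, -666.25], [0.02, -0.73, -0.68, 1073.11], [0.0, 0.0, 0.0, 1.0]]
press 0.9 269 229 [596. -29.  99.] at_z [524.  36.   0.]
hinge 0.88 280 189 [505.  94. 125.] at_z [477. 120.  92.]
handle 0.89 255 232 [594. -81. 123.] at_z [586. -75. 112.]
counterweight 0.76 288 172 [449. 177. 113.] at_z [347. 277.   0.]
mug 0.75 322 268 [772.  15.  48.] at_z [747.  47. 
[... 476 characters left out ...]
], [0.0, 0.0, 0.0, 1.0]]
press 0.73 271 225 [502.  35. 125.] at_z [513.  37.   0.]
hinge 0.85 242 241 [452. 132.  98.] at_z [452. 133.  92.]
handle 0.87 304 202 [573. -76. 119.] at_z [574. -76. 112.]
counterweight 0.86 225 246 [438. 186. 118.] at_z [443. 201.   0.]
mug 0.86 265 160 [749.  52.   2.] at_z [749.  52.   0.]
spatula 0.85 321 259 [ 385. -138.   -4.] at_z [ 385. -137.    0.]
plate 0.75 122 242 [460. 535.  81.] at_z [464. 567.   0.]
coffee_jar 0.69 408 266 [ 352. -442.    6.] at_z [ 352. -444.    0.]
radio 0.69 124 242 [461. 534.  69.] at_z [464. 561.   0.]
remote 0.82 156 297 [272. 436.  19.] at_z [270. 441.   0.]
tissue_box 0.98 427 210 [ 543. -502.   58.] at_z [ 549. -525.    0.]
```

View pics/scene0.png

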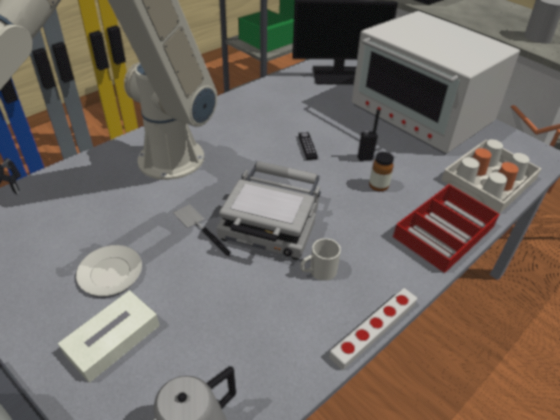

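View pics/top0.png

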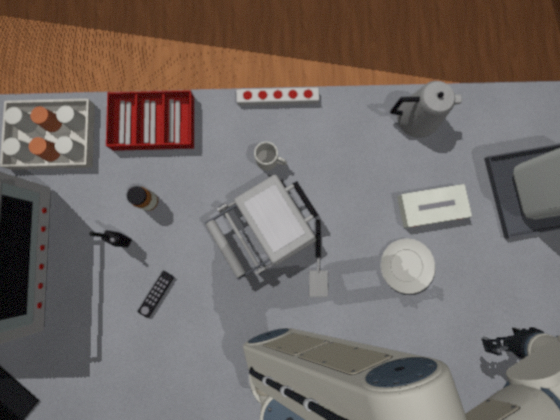

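The press handle crossbar shows at about (304,202) in top and (255,232) in scene. The hinge is at about (242,241) in top, the mug at (266,153) and the spatula at (318,260). I'll refine the handle line next.

Run:
```python
from h import *
for n in("top","scene"):
    p,d=vision.grab_frame(n);c=vision.calibration(n)
    for t in("handle","counterweight","lid"):
        L=vision.cut_out(n,t)[:1]
        if not L: print(n,t,"none");continue
        m=L[0]["region"];v,u=np.nonzero(m&(d>0))
        P=np.array([w(c,(a,b),d[b,a]) for a,b in zip(u,v)])
        print(n,t,round(L[0]["conf"],2),len(P),"med",np.median(P,0).round(),"z pct",np.percentile(P[:,2],[5,25,50,75,95]).round())
        q=P[:,:2]-np.median(P[:,:2],0);_,s,V=np.linalg.svd(q);print("  dir",V[0].round(3),"extent",np.percentile(q@V[0],[1,99]).round(),np.percentile(q@V[1],[1,99]).round())
    for t in("hinge","handle","sandwich"):
        l=vision.landmark_of(n,t)[:1]
        if l: print(n,t,at_z(c,l[0]["uv"],{"hinge":92,"handle":112}.get(t,68)).round())
p,d=vision.grab_frame("top");cv2.imwrite("pics/topc.png",cv2.resize(p[130:300,190:340,::-1],None,fx=3.5,fy=3.5,interpolation=2))
p,d=vision.grab_frame("wrist");cv2.imwrite("pics/wr0.png",p[:,:,::-1])
```

```text
top handle 0.66 5431 med [511.  39. 123.] z pct [ 96. 117. 123. 125. 128.]
  dir [ 0.492 -0.87 ] extent [-183.  147.] [-117.  127.]
top counterweight 0.82 5105 med [512.  38. 123.] z pct [102. 119. 123. 125. 128.]
  dir [ 0.446 -0.895] extent [-183.  142.] [-116.  126.]
top lid 0.85 5424 med [511.  41. 123.] z pct [ 95. 117. 123. 125. 128.]
  dir [ 0.462 -0.887] extent [-182.  147.] [-116.  125.]
top hinge [451. 140.  92.]
top handle [579. -69. 112.]
scene handle 0.75 4905 med [527.  21. 120.] z pct [ 90. 112. 120. 123. 126.]
  dir [ 0.536 -0.844] extent [-218.  128.] [-121.  118.]
scene counterweight 0.65 5024 med [526.  22. 120.] z pct [ 89. 111. 120. 123. 126.]
  dir [ 0.474 -0.88 ] extent [-217.  128.] [-123.  119.]
scene lid 0.64 4849 med [528.  21. 120.] z pct [ 92. 112. 120. 123. 126.]
  dir [ 0.488 -0.873] extent [-200.  127.] [-121.  116.]
scene handle [592. -76. 112.]
scene sandwich [ 430. -454.   68.]
```

View pics/topc.png

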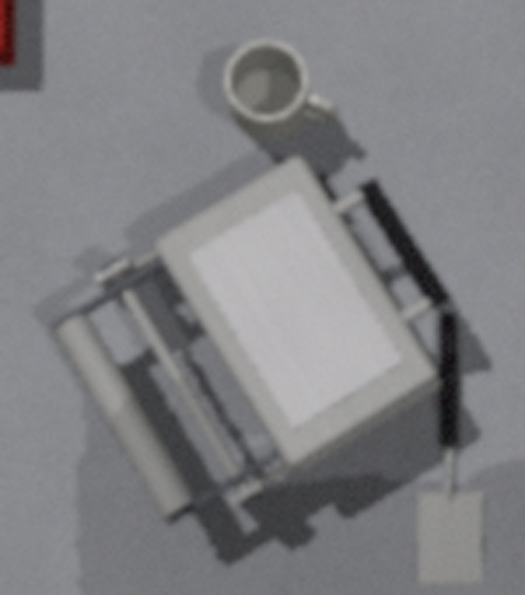

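View pics/wr0.png

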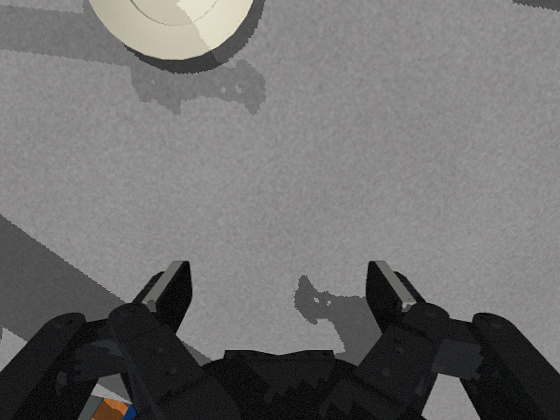

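The wrist picture shows the open fingers, with tips at about (180,270) and (378,270); the outer links widen toward the body. The crop shows the bar from (370,185) to (440,300), with the spatula's handle end near the bar's lower end. The tool stays vertical, so I'll press the shut fingers' flat side on the bar's front and carry it up the arc.

Run:
```python
from h import *
s=r.sense();print(s["clock"],s["eef_pos"].round(1),s["tcp_rot"].round(4))
E=np.array(vision.calibration("wrist")["extrinsics"]);y=s["tcp_rot"][2]
print("cam rel",(E[:3,3]-s["eef_pos"]).round(),"tool x",np.cos(y),np.sin(y))
c=vision.calibration("top");p,d=vision.grab_frame("top")
m=np.zeros(p.shape[:2],bool);m[180:222,290:322]=1
k=(p.max(2)<60)&m&(d>0)
v,u=np.nonzero(k);P=np.array([w(c,(a,b),d[b,a]) for a,b in zip(u,v)])
P=P[(P[:,2]>95)&(P[:,2]<135)]
(vx,vy,x,yy)=cv2.fitLine(P[:,:2].astype(np.float32),cv2.DIST_HUBER,0,.01,.01).ravel()
q=(P[:,:2]-[x,yy]);D=np.array([vx,vy]);t=q@D;n=q@[-vy,vx]
print(len(P),"z",np.percentile(P[:,2],[10,50,90]).round(),"dir",D,"ext",np.percentile(t,[1,99]).round(),np.percentile(n,[2,98]).round(),"mid",(np.array([x,yy])+D*(t.min()+t.max())/2).round(1))
# lid outline from depth
m[:]=0;m[160:290,195:330]=1
v,u=np.nonzero(m&(d>0));P=np.array([w(c,(a,b),d[b,a]) for a,b in zip(u,v)]);P=P[(P[:,2]>116)&(P[:,2]<140)]
# bright lid rect
v,u=np.nonzero((p.min(2)>130)&m);P=np.array([at_z(c,(a,b),127)[:2] for a,b in zip(u,v)]).astype(np.float32)
mm=np.zeros(p.shape[:2],np.uint8);mm[v,u]=1
nn,lab,st,ce=cv2.connectedComponentsWithStats(mm);i=1+st[1:,4].argmax();v,u=np.nonzero(lab==i)
P=np.array([at_z(c,(a,b),127)[:2] for a,b in zip(u,v)]).astype(np.float32);print("rect",cv2.minAreaRect(P))
```

```text
2.0 [ 158.1 -604.6  231.3] [-3.1415 -0.      0.2558]
cam rel [ 70.  17. 143.] tool x 0.9674601132237757 0.2530235746349322
186 z [118. 122. 126.] dir [0.8626621  0.50578076] ext [-63.  64.] [-7.  7.] mid [581.5 -78.3]
rect ((574.1962890625, -47.4329833984375), (270.37249755859375, 336.75238037109375), 30.151552200317383)
```

>>> play_rows(steps=[{"delta_pos": [3, -1.8, 0], "yaw": -0.1, "jaw": 0}, {"delta_pos": [7, -4.3, 0], "yaw": -0.22, "jaw": 0}, {"delta_pos": [10.5, -6.4, 0], "yaw": -0.34, "jaw": 0}, {"delta_pos": [14, -8.6, 0], "yaw": -0.46, "jaw": 0}, {"delta_pos": [17.5, -10.7, 0], "yaw": -0.58, "jaw": 0}, {"delta_pos": [21, -12.8, 0], "yaw": -0.7, "jaw": 0}, {"delta_pos": [24.5, -15, 0], "yaw": -0.82, "jaw": 0}, {"delta_pos": [28, -17.1, 0], "yaw": -0.94, "jaw": 0}], grip_force=60)

```text
clock: 2.85
eef_pos: [386.7, -367.1, 231.5]
tcp_rot: [3.141, 0.0, 1.201]
contact_force: [-0.2, -0.8, 0.2]
opening: 0.003
grasp_force: 0.0
```

```bash
cat >> h.py <<'E'
B=np.array([581.5,-78.3]);A=2.101;U=np.array([np.cos(A),np.sin(A)]);Yp=np.array([-U[1],U[0]])
def go(tgt,yaw=A):
    s=r.sense();p=s["eef_pos"];y=s["tcp_rot"][2];d=np.array(tgt)-p
    print(s["clock"],p.round(1),s["tcp_rot"].round(3),s["contact_force"].round(1),round(s["opening"],2))
    print("cm",(np.array([d[0]*np.cos(y)+d[1]*np.sin(y),d[0]*np.sin(y)-d[1]*np.cos(y),-d[2]])/10).round(2),"yaw",round(-(yaw-y),3))
E
python3 -c "
from h import *
go([*(B-62*U),231.])"
```

```text
2.85 [ 386.7 -367.1  231.5] [3.141 0.    1.201] [-0.2 -0.8  0.2] 0.0
cm [30.11 12.57  0.05] yaw -0.9
```

>>> play_rows(steps=[{"delta_pos": [4, 1.7, 0], "yaw": -0.12, "jaw": 0}, {"delta_pos": [8, 3.4, 0], "yaw": -0.24, "jaw": 0}, {"delta_pos": [12, 5, 0], "yaw": -0.36, "jaw": 0}, {"delta_pos": [16, 6.7, 0], "yaw": -0.48, "jaw": 0}, {"delta_pos": [20, 8.4, 0], "yaw": -0.6, "jaw": 0}, {"delta_pos": [24, 10, 0], "yaw": -0.72, "jaw": 0}, {"delta_pos": [28, 11.7, 0], "yaw": -0.84, "jaw": 0}, {"delta_pos": [30.1, 12.6, 0], "yaw": -0.9, "jaw": 0}])

```text
clock: 3.65
eef_pos: [615.3, -131.8, 231.3]
tcp_rot: [3.14, 0.0, 2.102]
contact_force: [1.1, 0.3, -0.8]
opening: -0.002
grasp_force: 0.0
```

```bash
python3 -c "
from h import *
go([*(B-40*U),95.])
p,d=vision.grab_frame('wrist');cv2.imwrite('pics/wr1.png',p[:,:,::-1])"
```

```text
3.65 [ 615.3 -131.8  231.3] [3.14  0.    2.102] [ 1.1  0.3 -0.8] -0.0
cm [ 2.33 -0.21 13.63] yaw 0.001
```

View pics/wr1.png

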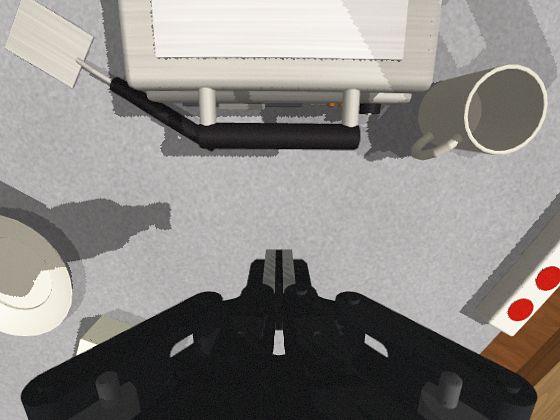

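The wrist view shows the bar from (200,137) to (360,137), centred on the shut fingertips at (280,255). The space in front of it is free. I'll descend there.

>>> play_rows(steps=[{"delta_pos": [0, -0.1, 3], "yaw": 0, "jaw": 0}, {"delta_pos": [0, -0.2, 7], "yaw": 0, "jaw": 0}, {"delta_pos": [0, -0.2, 10.5], "yaw": 0, "jaw": 0}, {"delta_pos": [0.5, -0.2, 13.4], "yaw": 0, "jaw": 0}, {"delta_pos": [1, -0.2, 13.4], "yaw": 0, "jaw": 0}, {"delta_pos": [1.5, -0.2, 13.4], "yaw": 0, "jaw": 0}, {"delta_pos": [2, -0.2, 13.4], "yaw": 0, "jaw": 0}, {"delta_pos": [2.3, -0.2, 13.4], "yaw": 0, "jaw": 0}])

```text
clock: 4.5
eef_pos: [600.9, -115.3, 99.2]
tcp_rot: [3.139, 0.002, 2.096]
contact_force: [0.1, -0.5, -0.3]
opening: -0.003
grasp_force: 0.0
```

>>> play_rows(steps=[{"delta_pos": [0.3, 0, 0], "yaw": 0, "jaw": 0}, {"delta_pos": [0.6, 0, 0], "yaw": 0, "jaw": 0}, {"delta_pos": [0.9, 0, 0], "yaw": 0, "jaw": 0}, {"delta_pos": [1.1, 0, 0], "yaw": 0, "jaw": 0}, {"delta_pos": [1.3, 0, 0], "yaw": 0, "jaw": 0}, {"delta_pos": [1.5, 0, 0], "yaw": 0, "jaw": 0}, {"delta_pos": [1.6, 0, 0], "yaw": 0, "jaw": 0}, {"delta_pos": [1.7, 0, 0], "yaw": 0, "jaw": 0}])

```text
clock: 5.3
eef_pos: [591.4, -100.8, 97.2]
tcp_rot: [-3.142, -0.0, 2.096]
contact_force: [0.0, 0.4, -0.6]
opening: 0.001
grasp_force: 0.0
```

```bash
python3 -c "
from h import *
go([*(B-21*U),97.])"
```

```text
5.3 [ 591.4 -100.8   97.2] [-3.142 -0.     2.096] [ 0.   0.4 -0.6] 0.0
cm [0.34 0.28 0.02] yaw -0.005
```

>>> play_rows(steps=[{"delta_pos": [0.1, 0, 0], "yaw": 0, "jaw": 0}, {"delta_pos": [0.2, 0, 0], "yaw": 0, "jaw": 0}, {"delta_pos": [0.3, 0, 0], "yaw": 0, "jaw": 0}, {"delta_pos": [0.4, 0, 0], "yaw": 0, "jaw": 0}, {"delta_pos": [0.5, 0, 0], "yaw": 0, "jaw": 0}, {"delta_pos": [0.6, 0, 0], "yaw": 0, "jaw": 0}, {"delta_pos": [0.6, 0, 0], "yaw": 0, "jaw": 0}, {"delta_pos": [0.6, 0, 0], "yaw": 0, "jaw": 0}])

```text
clock: 6.1
eef_pos: [591.1, -99.8, 98.1]
tcp_rot: [3.14, 0.008, 2.097]
contact_force: [5.4, -21.7, -4.0]
opening: 0.002
grasp_force: 10.9
```

>>> play_rows(steps=[{"delta_pos": [0.2, 0, 0], "yaw": 0, "jaw": 0}, {"delta_pos": [0.25, 0, -0.2], "yaw": 0, "jaw": 0}, {"delta_pos": [0.3, 0, -0.5], "yaw": 0, "jaw": 0}, {"delta_pos": [0.3, 0, -0.8], "yaw": 0, "jaw": 0}, {"delta_pos": [0.35, 0, -1.1], "yaw": 0, "jaw": 0}, {"delta_pos": [0.4, 0, -1.4], "yaw": 0, "jaw": 0}, {"delta_pos": [0.45, 0, -1.6], "yaw": 0, "jaw": 0}, {"delta_pos": [0.45, 0, -1.6], "yaw": 0, "jaw": 0}])

```text
clock: 6.9
eef_pos: [590.2, -98.0, 115.3]
tcp_rot: [3.139, 0.013, 2.098]
contact_force: [7.4, -31.7, -0.7]
opening: -0.003
grasp_force: 15.8
```

```bash
python3 -c "
from h import *
go([*(B-21*U),97.]);c=vision.calibration('wrist')
p,d=vision.grab_frame('wrist');cv2.imwrite('pics/wr2.png',p[:,:,::-1])
for u in (240,280,320):
  for v in range(100,290,10): print(u,v,w(c,(u,v),d[v,u]).round() if v%30==10 else '',end=' ')
"
```

```text
6.9 [590.2 -98.  115.3] [3.139 0.013 2.098] [  7.4 -31.7  -0.7] -0.0
cm [0.03 0.25 1.83] yaw -0.003
240 100 [537. -36. 137.] 240 110  240 120  240 130 [542. -46. 137.] 240 140  240 150  240 160 [542. -81.  -1.] 240 170  240 180  240 190 [ 554. -104.    0.] 240 200  240 210  240 220 [560. -80. 135.] 240 230  240 240  240 250 [566. -90. 140.] 240 260  240 270  240 280 [ 596. -183.    1.] 280 100 [550. -29. 135.] 280 110  280 120  280 130 [556. -38. 138.] 280 140  280 150  280 160 [572. -63.   2.] 280 170  280 180  280 190 [585. -87.  -1.] 280 200  280 210  280 220 [575. -71. 134.] 280 230  280 240  280 250 [581. -82. 140.] 280 260  280 270  280 280 [585. -89. 151.] 320 100 [563. -21. 137.] 320 110  320 120  320 130 [570. -30. 136.] 320 140  320 150  320 160 [601. -46.   1.] 320 170  320 180  320 190 [616. -69.   1.] 320 200  320 210  320 220 [590. -62. 135.] 320 230  320 240  320 250 [596. -73. 140.] 320 260  320 270  320 280 [ 664. -144.    0.]
```

View pics/wr2.png

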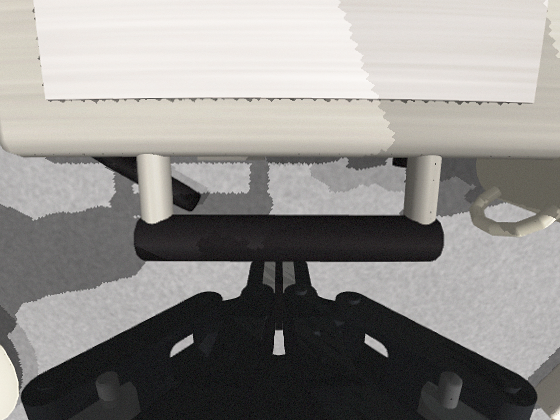

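The bar's top is now at z≈141, up from 123, with fingertips at (280,265) flat against it. The lid follows without slipping, so I'll continue along the arc.

>>> play_rows(steps=[{"delta_pos": [0.1, 0, -0.65], "yaw": 0, "jaw": 0}, {"delta_pos": [0.2, 0, -1.3], "yaw": 0, "jaw": 0}, {"delta_pos": [0.35, 0, -1.95], "yaw": 0, "jaw": 0}, {"delta_pos": [0.5, 0, -2.55], "yaw": 0, "jaw": 0}, {"delta_pos": [0.65, 0, -3.2], "yaw": 0, "jaw": 0}, {"delta_pos": [0.85, 0, -3.8], "yaw": 0, "jaw": 0}, {"delta_pos": [1.05, 0, -4.4], "yaw": 0, "jaw": 0}, {"delta_pos": [1.2, 0, -4.9], "yaw": 0, "jaw": 0}])

```text
clock: 7.75
eef_pos: [584.1, -87.5, 165.0]
tcp_rot: [3.139, 0.013, 2.097]
contact_force: [7.5, -29.8, 4.5]
opening: 0.001
grasp_force: 14.5
```

```bash
cat >> h.py <<'E'
def look():
    s=r.sense();c=vision.calibration('wrist');p,d=vision.grab_frame('wrist')
    f=s["contact_force"];rel=s["eef_pos"][:2]-B
    print("t",s["clock"],"U",(rel@U).round(1),"y",(rel@Yp).round(1),"z",s["eef_pos"][2].round(1),"yaw",s["tcp_rot"][2].round(3),"F_U",(f[:2]@U).round(1),"F_y",(f[:2]@Yp).round(1),"Fz",f[2].round(1))
    tcp=s["eef_pos"];H=247-115+115 # hinge at U=+247 from bar start
    v,u=np.mgrid[60:330:2,120:440:4];v=v.ravel();u=u.ravel();k=(d[v,u]>0)&(p[v,u].max(1)<75)
    P=np.array([w(c,(a,b),d[b,a]) for a,b in zip(u[k],v[k])])
    X=(P[:,:2]-B)@U-247;Y=(P[:,:2]-B)@Yp;R=np.hypot(X,P[:,2]-92)
    g=(R>236)&(R<262)&(abs(Y)>25)&(abs(Y)<62)
    if g.sum()>5:
        ph=np.arctan2(P[g,2]-92,-X[g]);print("bar n",g.sum(),"phi pct",np.percentile(ph,[5,50,95]).round(3),"R",np.percentile(R[g],[5,95]).round(),"X",np.median(X[g]).round(),"z",np.median(P[g,2]).round())
    return p,d,c
E
python3 -c "
from h import *
look()"
```

```text
t 7.75 U -9.2 y 2.4 z 165.0 yaw 2.097 F_U -29.5 F_y 8.6 Fz 4.5
bar n 931 phi pct [0.364 0.386 0.393] R [242. 260.] X -232.0 z 187.0
```

>>> play_rows(steps=[{"delta_pos": [0.3, 0, -0.8], "yaw": 0, "jaw": 0}, {"delta_pos": [0.6, 0, -1.6], "yaw": 0, "jaw": 0}, {"delta_pos": [0.9, 0, -2.4], "yaw": 0, "jaw": 0}, {"delta_pos": [1.25, 0, -3.2], "yaw": 0, "jaw": 0}, {"delta_pos": [1.65, 0, -4.0], "yaw": 0, "jaw": 0}, {"delta_pos": [2.05, 0, -4.8], "yaw": 0, "jaw": 0}, {"delta_pos": [2.5, 0, -5.5], "yaw": 0, "jaw": 0}, {"delta_pos": [2.9, 0, -6.2], "yaw": 0, "jaw": 0}])

```text
clock: 8.6
eef_pos: [568.5, -60.6, 227.0]
tcp_rot: [3.139, 0.01, 2.096]
contact_force: [4.7, -19.7, 7.9]
opening: -0.003
grasp_force: 9.6
```

```bash
python3 -c "
from h import *
look()"
```

```text
t 8.6 U 21.8 y 2.2 z 227.0 yaw 2.096 F_U -19.4 F_y 5.9 Fz 7.9
bar n 903 phi pct [0.623 0.653 0.661] R [243. 261.] X -201.0 z 246.0
```

>>> play_rows(steps=[{"delta_pos": [0.5, 0, -0.7], "yaw": 0, "jaw": 0}, {"delta_pos": [1.05, 0, -1.4], "yaw": 0, "jaw": 0}, {"delta_pos": [1.6, 0, -2.05], "yaw": 0, "jaw": 0}, {"delta_pos": [2.15, 0, -2.7], "yaw": 0, "jaw": 0}, {"delta_pos": [2.75, 0, -3.3], "yaw": 0, "jaw": 0}, {"delta_pos": [3.4, 0, -3.9], "yaw": 0, "jaw": 0}, {"delta_pos": [4.0, 0, -4.5], "yaw": 0, "jaw": 0}, {"delta_pos": [4.7, 0, -5.05], "yaw": 0, "jaw": 0}])

```text
clock: 9.45
eef_pos: [545.4, -18.1, 277.9]
tcp_rot: [3.136, 0.008, 2.095]
contact_force: [6.0, -10.4, 8.4]
opening: 0.002
grasp_force: 5.8
```

```bash
python3 -c "
from h import *
look()"
```

```text
t 9.45 U 70.2 y 0.7 z 277.9 yaw 2.095 F_U -12.0 F_y 0.1 Fz 8.4
bar n 900 phi pct [0.898 0.933 0.942] R [245. 261.] X -152.0 z 297.0
```

>>> play_rows(steps=[{"delta_pos": [0.65, 0, -0.5], "yaw": 0, "jaw": 0}, {"delta_pos": [1.35, 0, -0.95], "yaw": 0, "jaw": 0}, {"delta_pos": [2.05, 0, -1.35], "yaw": 0, "jaw": 0}, {"delta_pos": [2.8, 0, -1.75], "yaw": 0, "jaw": 0}, {"delta_pos": [3.5, 0, -2.1], "yaw": 0, "jaw": 0}, {"delta_pos": [4.25, 0, -2.45], "yaw": 0, "jaw": 0}, {"delta_pos": [5.0, 0, -2.75], "yaw": 0, "jaw": 0}, {"delta_pos": [5.7, 0, -3.0], "yaw": 0, "jaw": 0}])

```text
clock: 10.3
eef_pos: [513.6, 33.9, 305.3]
tcp_rot: [3.141, 0.001, 2.096]
contact_force: [2.1, -2.3, 1.8]
opening: 0.001
grasp_force: 1.7
```

```bash
python3 -c "
from h import *
p,d,c=look();print(r.sense()['qpos'].round(2))
p,d=vision.grab_frame('scene');cv2.imwrite('pics/sc1.png',p[:,:,::-1])"
```

```text
t 10.3 U 131.1 y 1.8 z 305.3 yaw 2.096 F_U -3.0 F_y -0.7 Fz 1.8
bar n 1023 phi pct [1.166 1.208 1.225] R [248. 260.] X -91.0 z 332.0
[ 0.06  0.11  1.78  0.    1.25 -0.46]
```

View pics/sc1.png

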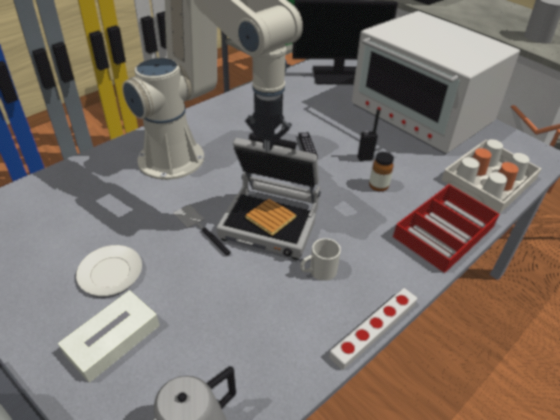

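The scene shows the lid well raised at (275,165) with the sandwich still on the plate at (272,215), and the mug and spatula unmoved. I'll slow down near the balance point.

>>> play_rows(steps=[{"delta_pos": [0.5, 0, -0.15], "yaw": 0, "jaw": 0}, {"delta_pos": [1.0, 0, -0.35], "yaw": 0, "jaw": 0}, {"delta_pos": [1.5, 0, -0.5], "yaw": 0, "jaw": 0}, {"delta_pos": [2.0, 0, -0.65], "yaw": 0, "jaw": 0}, {"delta_pos": [2.5, 0, -0.8], "yaw": 0, "jaw": 0}, {"delta_pos": [3.0, 0, -0.9], "yaw": 0, "jaw": 0}, {"delta_pos": [3.4, 0, -1.0], "yaw": 0, "jaw": 0}, {"delta_pos": [3.8, 0, -1.1], "yaw": 0, "jaw": 0}])

```text
clock: 11.2
eef_pos: [494.2, 67.0, 315.8]
tcp_rot: [-3.141, -0.0, 2.096]
contact_force: [0.3, -0.7, 0.7]
opening: -0.003
grasp_force: 0.7
```

```bash
python3 -c "
from h import *
look()"
```

```text
t 11.2 U 169.5 y 1.9 z 315.8 yaw 2.096 F_U -0.8 F_y 0.1 Fz 0.7
bar n 1038 phi pct [1.326 1.366 1.386] R [248. 260.] X -52.0 z 344.0
```

>>> play_rows(steps=[{"delta_pos": [0.4, 0, -0.1], "yaw": 0, "jaw": 0}, {"delta_pos": [0.8, 0, -0.15], "yaw": 0, "jaw": 0}, {"delta_pos": [1.2, 0, -0.2], "yaw": 0, "jaw": 0}, {"delta_pos": [1.6, 0, -0.25], "yaw": 0, "jaw": 0}, {"delta_pos": [2.0, 0, -0.3], "yaw": 0, "jaw": 0}, {"delta_pos": [2.4, 0, -0.35], "yaw": 0, "jaw": 0}, {"delta_pos": [2.8, 0, -0.4], "yaw": 0, "jaw": 0}, {"delta_pos": [3.1, 0, -0.4], "yaw": 0, "jaw": 0}])

```text
clock: 12.05
eef_pos: [478.7, 93.8, 319.8]
tcp_rot: [-3.142, -0.0, 2.096]
contact_force: [0.8, -0.2, -0.7]
opening: 0.003
grasp_force: 0.2
```

```bash
python3 -c "
from h import *
look()"
```

```text
t 12.05 U 200.4 y 1.6 z 319.8 yaw 2.096 F_U -0.6 F_y -0.6 Fz -0.7
bar n 1086 phi pct [1.446 1.487 1.511] R [249. 260.] X -21.0 z 349.0
```

>>> play_rows(steps=[{"delta_pos": [0.3, 0, 0], "yaw": 0, "jaw": 0}, {"delta_pos": [0.6, 0, 0], "yaw": 0, "jaw": 0}, {"delta_pos": [0.9, 0, 0], "yaw": 0, "jaw": 0}, {"delta_pos": [1.2, 0, 0], "yaw": 0, "jaw": 0}, {"delta_pos": [1.5, 0, 0], "yaw": 0, "jaw": 0}, {"delta_pos": [1.8, 0, 0], "yaw": 0, "jaw": 0}, {"delta_pos": [2.1, 0, 0], "yaw": 0, "jaw": 0}, {"delta_pos": [2.4, 0, 0], "yaw": 0, "jaw": 0}])

```text
clock: 12.9
eef_pos: [466.8, 114.4, 319.8]
tcp_rot: [3.142, -0.0, 2.096]
contact_force: [0.2, 0.7, -0.1]
opening: -0.002
grasp_force: 0.0
```

```bash
python3 -c "
from h import *
look()"
```

```text
t 12.9 U 224.3 y 1.5 z 319.8 yaw 2.096 F_U 0.6 F_y -0.5 Fz -0.1
bar n 1077 phi pct [1.548 1.587 1.615] R [251. 260.] X 4.0 z 350.0
```

>>> play_rows(steps=[{"delta_pos": [0.3, 0, 0], "yaw": 0, "jaw": 0}, {"delta_pos": [0.6, 0, 0], "yaw": 0, "jaw": 0}, {"delta_pos": [0.9, 0, 0], "yaw": 0, "jaw": 0}, {"delta_pos": [1.2, 0, 0], "yaw": 0, "jaw": 0}, {"delta_pos": [1.5, 0, 0], "yaw": 0, "jaw": 0}, {"delta_pos": [1.8, 0, 0], "yaw": 0, "jaw": 0}, {"delta_pos": [2.1, 0, 0], "yaw": 0, "jaw": 0}, {"delta_pos": [2.4, 0, 0], "yaw": 0, "jaw": 0}])

```text
clock: 13.75
eef_pos: [454.8, 135.2, 319.8]
tcp_rot: [3.142, 0.0, 2.096]
contact_force: [0.4, 0.9, -0.2]
opening: 0.001
grasp_force: 0.0
```

```bash
python3 -c "
from h import *
look()"
```

```text
t 13.75 U 248.2 y 1.4 z 319.8 yaw 2.096 F_U 0.6 F_y -0.8 Fz -0.2
bar n 995 phi pct [1.906 1.926 1.956] R [248. 259.] X 89.0 z 332.0
```

The lid has settled at its stop. Now I move clear.

>>> play_rows(steps=[{"delta_pos": [-2, 0, -0.5], "yaw": 0, "jaw": 0}, {"delta_pos": [-5, 0, -1.5], "yaw": 0, "jaw": 0}, {"delta_pos": [-8, 0, -3], "yaw": 0, "jaw": 0}, {"delta_pos": [-12, 0, -4], "yaw": 0, "jaw": 0}, {"delta_pos": [-16, 0, -5], "yaw": 0, "jaw": 0}, {"delta_pos": [-20, 0, -6], "yaw": 0, "jaw": 0}, {"delta_pos": [-24, 0, -6], "yaw": 0, "jaw": 0}, {"delta_pos": [-27, 0, -6], "yaw": 0, "jaw": 0}])

```text
clock: 14.6
eef_pos: [591.3, -100.9, 380.0]
tcp_rot: [3.141, 0.001, 2.095]
contact_force: [-0.3, 1.1, 0.4]
opening: -0.003
grasp_force: 0.0
```

>>> play_rows(steps=[{"delta_pos": [-2, 0, 0], "yaw": 0, "jaw": 0}, {"delta_pos": [-3, 0, 0], "yaw": 0, "jaw": 0}, {"delta_pos": [-3, 0, 0], "yaw": 0, "jaw": 0}, {"delta_pos": [-3, 0, 0], "yaw": 0, "jaw": 0}, {"delta_pos": [-3, 0, 0], "yaw": 0, "jaw": 0}, {"delta_pos": [-3, 0, 0], "yaw": 0, "jaw": 0}, {"delta_pos": [-3, 0, 0], "yaw": 0, "jaw": 0}, {"delta_pos": [-3, 0, 0], "yaw": 0, "jaw": 0}])

```text
clock: 15.4
eef_pos: [605.1, -124.2, 380.0]
tcp_rot: [3.141, 0.0, 2.096]
contact_force: [-0.5, 0.1, 0.2]
opening: -0.001
grasp_force: 0.0
```

```bash
python3 -c "
from h import *
p,d,c=look();cv2.imwrite('pics/wr3.png',p[:,:,::-1])
p,d=vision.grab_frame('scene');cv2.imwrite('pics/sc2.png',p[:,:,::-1])"
```

```text
t 15.4 U -51.6 y 2.8 z 380.0 yaw 2.096 F_U 0.4 F_y 0.4 Fz 0.2
```

View pics/sc2.png

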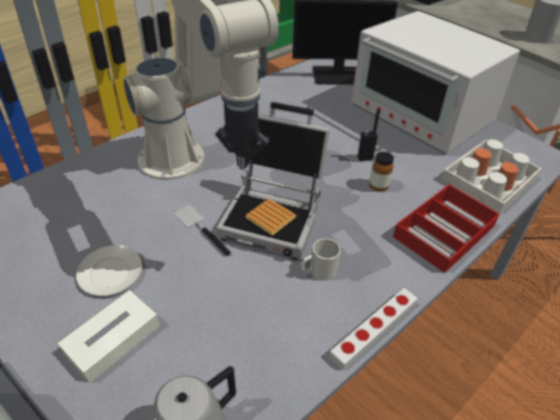

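The lid leans back open, with its handle at (292,107). The sandwich at (272,216), the spatula, the mug and the rest are where they were, and the gripper is clear.

```bash
python3 -c "
from h import *
print(r.sign_off())"
```

```text
the job is handed in; nothing more can be done
None
```

The sandwich press is open: its lid leans back against its stop by itself, the sandwich and everything else are where they were, the arm is clear, and I handed the job in at about 15.5 s of the 48 s allowed.

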